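Close the sugar and jar caddy, then take off only the outer lid

ROBOT

A 6-joint arm with a two-finger parallel gripper is mounted at the origin on a cart in front of the work surface, level with it; the furniture and walls round the work are solid. World frame = base frame: x ahead of the robot, y to its left, z up, the work surface at z = 0. Lengths are in m, angles in rad, forces in N, time in s.
With the tool pointing down it reaches from about 0.4 to 0.825 m from the base axis. Payload 7 kg.
Tool frame: the origin (TCP) lies between the finger pads; the fingertips stand 25 mm ahead of it and the grasp point (between the pads) lies 6 mm ahead of it (arm.tip_extent is the z of the fingertips in the tool frame, in m); z points along the fingers, x is the direction in which the jaws open and shut, and the axes are right-handed (so a half turn about z gives the same grasp; the last joint's range is limited). The gripper opens to 88 mm and grips with 3 to 60 N. Pads are 19 mm wide; open, the fingers measure 130 mm over their backs; the gripper's body (78 mm by 193 mm) begins 47 mm behind the grasp point.
Start: joints at [1.516, 0.359, 0.012, 0, -1.224, -0.288], TCP at [0.227, 0.636, 0.252] pointing down, gripper open.
Joint ranges: [-3.07, 3.07], [-1.43, 2.12], [-1.02, 1.25], [-3.03, 1.67], [-3.05, -0], [-3.03, 3.03]. Speed limits (rad/s): [2.39, 2.39, 3.01, 3.14, 3.14, 3.14].

INTERFACE

Orientations are given as [roll, pitch, yaw] about the fixed x, y, z axes, in that order (R = Rz(yaw) Ry(pitch) Rx(roll)).
In Python, from station import monitor, grab_frame, job_done, arm gives the robot as it stands.
- The arm moves only by the shell command python3 -m jog 'ROWS' [FORCE]. ROWS is JSON, a list that holds one entry, the list of rows, each a list of 7 numbers: the shift along the world's x, y, z in m, then the turn, a rotation vector about the world's x, y, z in rad, then the opening, from 0 (shut) to 1 (fully open). In form: [[[dx, dy, dz, ax, ay, az, claw], ...]]. A call has 1 to 20 rows; each row shifts and turns the commanded pose from where the row before left it; what a row does not reach is not made up. A row lasts 1/8 s, in which the tool goes at most 62.5 mm and 10.7 degrees, less where a joint would pass 70% of its speed; a pose out of reach is approached as far as the arm can. A call is refused whole if a number of a shift passes 0.0625 or a number of a turn 0.188, either way. A call with a gripper value outside its range is refused whole. The fingers move at their own pace and stop on an object; FORCE is the grip in N (left out, the last holds). Time passes only in rows, so rows that do not move let the fingers close. It gives the time, the measured TCP pose, the force and the opening at its end, in the units of the state.
- monitor.get_state(): the state, without advancing time (a new reading comes with each control period).
- grab_frame(name): name is "scene" or "top" or "wrist"; returns a dict with "pixels" (384x512x3 uint8, red, green, blue), "K" (3x3 intrinsics, pixels), "view" (4x4, takes a point from world to camera coordinates); the wrist camera has in their place "hand_eye" (4x4, takes a point from camera to tool coordinates, whose origin is the TCP and whose axes are the tool frame's). Camera axes: x right, y down, z forward; pixel columns grow to the right and rows downward; lengths in m; the calibration is good to about 2 mm. The wrist camera is an equidistant fisheye: a pixel r from the principal point sees the ray r / f radians off the axis. A picture is of the moment at which its call begins: read the wrist's pose just before it. There is no depth.
- job_done(): hands the job in, once; it reports no verdict.
The state is a dict: "t": time; "q": joint angles; "qd": joint speeds; "joint_efforts": joint torques, N m; "eef_pos": TCP position; "ee_rot": TCP orientation; "force": force on the tool from outside, world axes, zero at the start; "moment": the same for the moment, N m; "width": finger opening in m.
Only numpy, scipy, OpenCV 4.12 (cv2) and the standard library are available. Lean on these libraries where they do the work, as an engineer would, in place of code of your own. Each camera call takes 0.05 s, during which the arm holds its last target.

TASK

Slide the caddy's dark wooden cover off the round jar mouth until it is fully home over the sugar cubes. Then carry the two nested lids together, by the black knob of the inner lid, from the cork trivet to the jar, and lower them until the inner lid sits fully in the mouth before you let go of the knob. Finally grip the white collar of the red outer lid and lift that lid alone, leaving the inner lid seated, and finish still holding it level above the jar, at least 10 cm higher than where it lay; do not disturb the coffee mug and the pepper shaker.

Things in the scene. Friction and masses are not known exactly. Their poses are not given: they have to be found in the camera images.
- caddy: Fixed light-wood box, 154 (x) x 292 (y) x 85 mm. Origin under its centre on the worktop, z up, y along its length: round jar mouth at local y = -70 mm, square 104 mm compartment with white sugar cubes at y = +70 mm. Guide rails along the long edges (x = +-65 to +-77 mm) stand 13 mm above the top face.
- jar_mouth (a point): Centre of the round jar mouth, on the caddy's top face (85 mm above the worktop). The mouth is a hole 87 mm across, axis vertical, at least 50 mm deep. The rim is flat, and nothing stands on it once the cover is away.
- sugar_cover (a joint): Sliding cover of the caddy, a dark wooden plate 136 x 120 x 6 mm, underside 2 mm above the caddy's top face. Value in m along the caddy's +y: 0 = right over the jar mouth, 0.14 = end stop, fully over the sugar compartment. Starts at 0 to 0.03; slides with about 1.5 N friction and stays where left.
- cover_grip (a point): Top centre of the cover's light-wood grip fin; moves with the cover. The fin stands 28 mm high on the plate, 12 mm thick along the slide (caddy y), 64 mm long along caddy x: pinch it from above, closing along the slide direction.
- trivet: Fixed round cork trivet, 128 mm across, 8 mm thick, on which the nested lids stand at the start. Origin under its centre. It lies to the left or to the right of the caddy (it may swap places with the mug).
- inner_lid: Loose steel inner lid, 0.12 kg. Origin: centre of its flange's underside, z up. Flange 98 mm across, z 0 to 12 mm; below it a tapered plug to z = -14 mm (82 mm across, 72 at the foot, on which it first stands); on top a black knob 21 mm across, up to z = 63 mm. Seated, the flange lies on the caddy's top and the origin is at jar_mouth (2.5 mm side play).
- outer_lid: Loose red outer lid, 112 mm across, 0.14 kg, lying unfastened on the inner lid. Origin: centre of its plate's underside, 12 mm above the inner lid's when nested. Plate z 0 to 5 mm, skirt down to -8, white collar 44 mm across up to z = 27. The knob comes up through its 26 mm hole, 24 mm proud of the collar. Lifting by the knob lifts both; by the collar, it alone (free after 51 mm).
- coffee_mug: Cream coffee mug, 92 x 127 x 95 mm, loose, standing on the worktop on the other side of the caddy from the trivet. Origin under its centre, z up. Bystander.
- pepper_shaker: Grey pepper shaker with a clear middle, 44 mm across, 90 mm high, loose, standing behind and left of the caddy. Origin under its centre, z up. Bystander.
Things that resemble listed ones, but are neither listed nor needed, are in the scene too. Of the things shaped like the inner_lid, the steel one is meant.

How it is judged:
On the way, in this order (a step that is already met when the one before it is completed fails the run):
1. the cover is slid off the jar mouth, fully over the sugar compartment (within 10 mm of the end stop) (value of joint sugar_cover above 0.13 m), for 0.2 s.
2. the nested lids are carried together by the inner lid's knob, off the trivet (contact force between the fingers and inner_lid above 1 N and distance between inner_lid and trivet above 0.08 m and z of outer_lid in the frame of inner_lid below 0.02 m and value of joint sugar_cover above 0.13 m), for 0.1 s.
3. the inner lid sits in the jar mouth, the outer lid still nested on it, while the fingers still hold the knob (z of inner_lid in the frame of jar_mouth between -0.005 and 0.005 m and horizontal distance between inner_lid and jar_mouth below 0.006 m and angle between inner_lid's own z axis and vertical below 0.06 rad and contact force between the fingers and inner_lid above 1 N and z of outer_lid in the frame of inner_lid below 0.02 m and linear speed of inner_lid below 0.05 m/s), for 0.1 s.
4. the outer lid is lifted alone by the fingers, the inner lid staying seated (z of inner_lid in the frame of jar_mouth between -0.005 and 0.004 m and horizontal distance between inner_lid and jar_mouth below 0.006 m and angle between inner_lid's own z axis and vertical below 0.06 rad and z of outer_lid in the frame of inner_lid above 0.04 m and contact force between the fingers and outer_lid above 1 N), for 0.1 s.
At the end, for the whole second after the job is handed in: Cover within 10 mm of its end stop over the sugar; inner lid seated (within 3.5 mm of flush, 6 mm of centre, 0.06 rad of level), untouched; outer lid held still by the fingers alone, level within 0.2 rad, within 60 mm of the jar axis, at least 93 mm above its nested height (value of joint sugar_cover above 0.13 m and z of inner_lid in the frame of jar_mouth between -0.005 and 0.0035 m and horizontal distance between inner_lid and jar_mouth below 0.006 m and angle between inner_lid's own z axis and vertical below 0.06 rad and z of outer_lid in the frame of inner_lid above 0.105 m and horizontal distance between outer_lid and jar_mouth below 0.06 m and angle between outer_lid's own z axis and vertical below 0.2 rad and contact force between the fingers and outer_lid above 1 N and contact force between each of the fingers, outer_lid and inner_lid below 0.05 N and contact force between outer_lid and caddy below 0.05 N and linear speed of each of outer_lid, inner_lid below 0.03 m/s); the arm keeps its last pose, push and grip.
It fails at once if the outer lid comes off the inner lid, or the inner lid is pulled up by it, while the inner lid is not seated in the jar ((z of outer_lid in the frame of inner_lid above 0.025 m or distance between outer_lid and inner_lid above 0.03 m) and not (z of inner_lid in the frame of jar_mouth between -0.005 and 0.006 m and horizontal distance between inner_lid and jar_mouth below 0.008 m and angle between inner_lid's own z axis and vertical below 0.06 rad)).
It fails at once if the coffee mug is moved more than 15 mm or tipped (distance of coffee_mug from where it was at the start of the episode above 0.015 m or angle between coffee_mug's own z axis and vertical above 0.2 rad).
It fails at once if the pepper shaker is moved more than 15 mm or tipped (distance of pepper_shaker from where it was at the start of the episode above 0.015 m or angle between pepper_shaker's own z axis and vertical above 0.2 rad).
It also fails if it takes over 64 s, if anything falls off the work surface, if the arm or the gripper's body presses on something with over 40 N, if the wrist force passes 120 N, or if a joint passes its speed limit or range.

## Working session

There is one attempt and no reset: what is moved stays moved. The work goes in short steps, Python scripts to look and compute and a shell command to move; the robot and the scene stay as the last step left them, time stands still between calls to the robot, and variables do not carry over. Pictures are saved under pics/ and viewed, and the job is handed in when it is done.

```bash
ls; mkdir -p pics; cat > h.py <<'E'
import numpy as np, cv2
from station import monitor, grab_frame, job_done, arm
from scipy.spatial.transform import Rotation as R
def save(n,img): cv2.imwrite(f'pics/{n}.png',cv2.cvtColor(np.ascontiguousarray(img),cv2.COLOR_RGB2BGR))
def ray(f,uv):
    V=np.array(f['view']);K=np.array(f['K']);d=np.linalg.inv(K)@np.array([uv[0],uv[1],1.])
    return -V[:3,:3].T@V[:3,3], V[:3,:3].T@d
def onz(f,uv,z):
    o,d=ray(f,uv);return o+d*(z-o[2])/d[2]
def proj(f,p):
    V=np.array(f['view']);K=np.array(f['K']);c=V[:3,:3]@np.array(p)+V[:3,3];c=K@c;return c[:2]/c[2]
E
python3 - <<'E'
from h import *
for n in('scene','top','wrist'):
    f=grab_frame(n);save(n+'0',f['pixels'])
    np.save(n+'0.npy',{k:np.array(v) for k,v in f.items()},allow_pickle=True)
    print(n,np.round(f.get('view',f.get('hand_eye')),3).tolist(),f['K'])
s=monitor.get_state();print({k:np.round(v,3).tolist() for k,v in s.items()})
E
```

```text
pics
scene [[0.479, -0.878, -0.009, -0.265], [-0.378, -0.197, -0.905, 0.297], [0.792, 0.437, -0.426, 1.029], [0.0, 0.0, 0.0, 1.0]] [[499.35495898   0.         237.83521694]
 [  0.         499.35495898 195.56559406]
 [  0.           0.           1.        ]]
top [[-0.011, -1.0, 0.005, 0.01], [-0.988, 0.01, -0.152, 0.566], [0.152, -0.007, -0.988, 1.19], [0.0, 0.0, 0.0, 1.0]] [[351.66403871   0.         258.36036761]
 [  0.         351.66403871 191.79611015]
 [  0.           0.           1.        ]]
wrist [[1.0, 0.001, 0.001, 0.001], [-0.001, 0.954, 0.299, -0.081], [-0.0, -0.299, 0.954, -0.134], [0.0, 0.0, 0.0, 1.0]] [[297.31863964   0.         258.5891971 ]
 [  0.         297.31863964 191.21802269]
 [  0.           0.           1.        ]]
{'t': 0.15, 'q': [1.516, 0.359, 0.011, -0.0, -1.224, -0.288], 'qd': [0.001, -0.002, 0.003, 0.003, 0.0, -0.001], 'joint_efforts': [-0.001, -58.328, 29.329, 7.001, 0.009, -0.0], 'eef_pos': [0.227, 0.635, 0.251], 'ee_rot': [-3.141, -0.001, -1.914], 'force': [-0.842, 0.093, 0.974], 'moment': [-0.037, -0.018, 0.022], 'width': 0.088}
```

View pics/scene0.png

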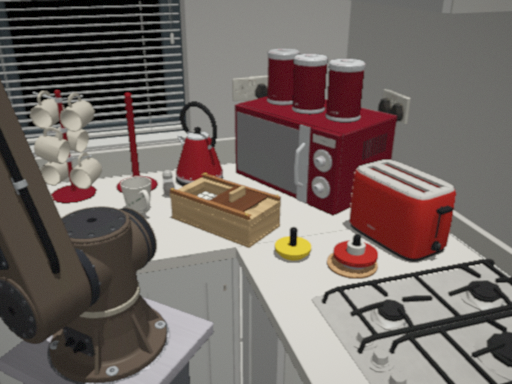

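View pics/top0.png

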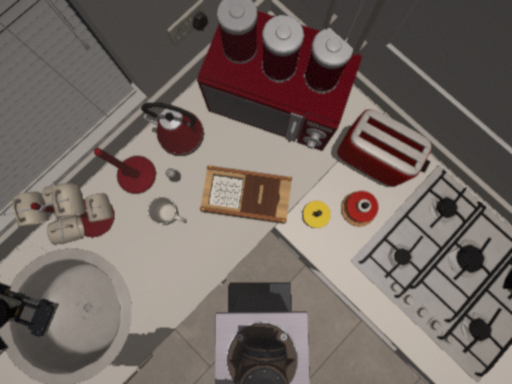

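View pics/wrist0.png

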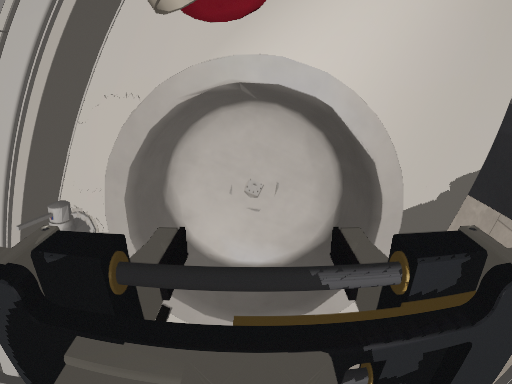

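The cameras show the caddy at top (247,193), the fin at about (262,193) and the sugar at (226,191). There are two lid-like things: a yellow lid with a black knob at top (317,213), and a red lid with a white collar on cork at (361,208). The red one on cork matches the description. I'll enlarge both to confirm.

```bash
python3 - <<'E'
from h import *
t=np.load('top0.npy',allow_pickle=True).item()['pixels'];s=np.load('scene0.npy',allow_pickle=True).item()['pixels']
a=cv2.resize(t[155:235,150:390],None,fx=3.3,fy=3.3,interpolation=cv2.INTER_CUBIC)
b=cv2.resize(s[165:285,160:400],None,fx=2.6,fy=2.6,interpolation=cv2.INTER_CUBIC)
W=max(a.shape[1],b.shape[1]);o=np.zeros((a.shape[0]+b.shape[0],W,3),np.uint8);o[:a.shape[0],:a.shape[1]]=a;o[a.shape[0]:,:b.shape[1]]=b
save('crop0',o);print(o.shape)
E
```

```text
(576, 792, 3)
```

View pics/crop0.png

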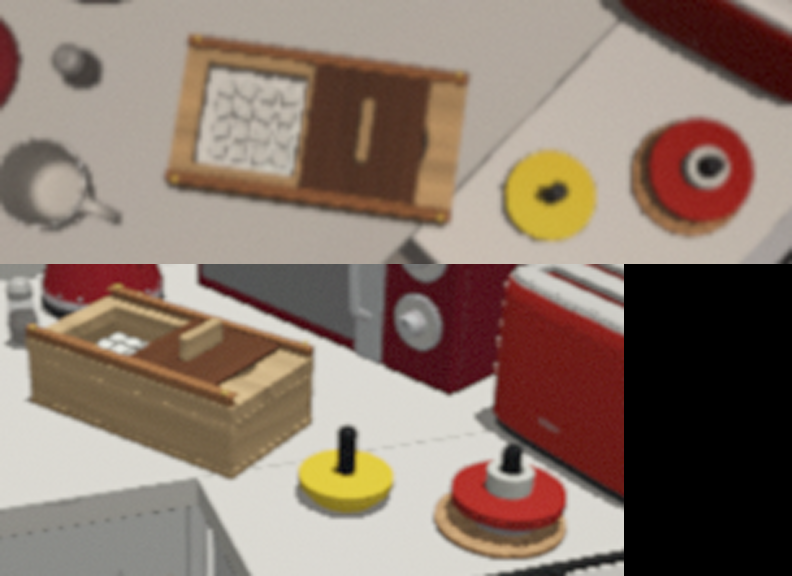

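The crop confirms it: the red lid with the white collar, on cork, is the nested pair. The yellow one is a decoy lying between it and the caddy. Next, measurements.

```bash
python3 - <<'E'
from h import *
T=np.load('top0.npy',allow_pickle=True).item();S=np.load('scene0.npy',allow_pickle=True).item()
c={}
for n,(u,v) in dict(lt=(191,37),rt=(467,74),lb=(168,183),rb=(445,220)).items():
    c[n]=onz(T,(150+u/3.3,155+v/3.3),0.098)[:2]
m=sum(c.values())/4
print('corners',{k:v.round(3) for k,v in c.items()},'centre',m.round(4))
L=(c['lt']+c['lb']-c['rt']-c['rb'])/2; Wd=(c['lt']+c['rt']-c['lb']-c['rb'])/2
print('L,W',np.linalg.norm(L),np.linalg.norm(Wd),'angY',np.degrees(np.arctan2(L[1],L[0])),'angX',np.degrees(np.arctan2(Wd[1],Wd[0])))
def mask(F,cond,box):
    p=F['pixels'].astype(int);r,g,b=p[...,0],p[...,1],p[...,2];M=cond(r,g,b).astype(np.uint8)
    Z=np.zeros_like(M);x0,y0,x1,y1=box;Z[y0:y1,x0:x1]=M[y0:y1,x0:x1];return Z
def blob(M):
    n,l,s,ce=cv2.connectedComponentsWithStats(M);i=1+np.argmax(s[1:,4]);return (l==i).astype(np.uint8),s[i],ce[i]
red=lambda r,g,b:(r>110)&(g<70)&(b<70)
yel=lambda r,g,b:(r>150)&(g>120)&(b<100)
def ell(F,cond,box,z,nm):
    M,s,ce=blob(mask(F,cond,box));cn=max(cv2.findContours(M,0,2)[0],key=cv2.contourArea)
    P=np.array([onz(F,p[0],z)[:2] for p in cv2.convexHull(cn)]);(x,y),r=cv2.minEnclosingCircle(P.astype(np.float32)*1000)
    A=np.c_[2*P,np.ones(len(P))];q=np.linalg.lstsq(A,(P**2).sum(1),rcond=None)[0]
    print(nm,s,ce.round(1),'encl',round(x,1),round(y,1),round(r,1),'fit',q[:2].round(4),np.sqrt(q[2]+q[0]**2+q[1]**2).round(4))
# outer lid plate top: 8+14+12+5=39 mm
ell(T,red,(335,180,390,235),0.039,'red top')
ell(S,red,(325,235,385,272),0.035,'red scene')
ell(T,yel,(295,195,335,235),0.034,'yel top')
dark=lambda r,g,b:(r<60)&(g<60)&(b<60)
for F,b,nm,z in ((T,(355,195,376,216),'knob',.085),(S,(345,230,368,250),'knobS',.08)):
    M,s,ce=blob(mask(F,dark,b));print(nm,s,ce,onz(F,ce,z).round(4))
# triangulate
fin=lambda r,g,b:(r>130)&(r-b>40)&(g>90)
for F,b,nm in ((T,(252,178,272,210),'fin'),):
    M,s,ce=blob(mask(F,fin,b));print(nm,s,ce,onz(F,ce,.121).round(4), cv2.minAreaRect(np.argwhere(M)[:,::-1].astype(np.float32)))
E
```

```text
corners {'lt': array([0.647, 0.174]), 'rt': array([ 0.606, -0.108]), 'lb': array([0.497, 0.196]), 'rb': array([ 0.457, -0.082])} centre [0.5519 0.0451]
L,W 0.2829533862448625 0.15123199933872702 angY 81.71164646689327 angX -9.00104196386724
red top [347 192  31  30 563] [361.4 206.6] encl 512.8 -357.3 54.5 fit [ 0.5125 -0.3578] 0.0533
red scene [334 242  43  24 565] [355.5 255.4] encl 508.5 -362.6 57.9 fit [ 0.5085 -0.3624] 0.0553
yel top [303 201  27  27 525] [316.  214.1] encl 487.5 -196.7 48.2 fit [ 0.4875 -0.1972] 0.0471
knob [362 203   6   5  24] [364.33333333 205.04166667] [ 0.5111 -0.3524  0.085 ]
knobS [353 235   7  10  59] [356.49152542 239.81355932] [ 0.4968 -0.3644  0.08  ]
fin [258 186   5  17  47] [260.23404255 193.9787234 ] [ 0.5471 -0.0014  0.121 ] ((260.2099914550781, 194.0299835205078), (2.6870059967041016, 16.404878616333008), 8.130102157592773)
```

```bash
python3 - <<'E'
from h import *
T=np.load('top0.npy',allow_pickle=True).item();S=np.load('scene0.npy',allow_pickle=True).item()
for n,uv,z in (('treebase',(95,218),0),('rightmug of tree',(98,208),.2),('frontmug',(66,230),.2),('towel base',(136,175),0),('towel top',(98,152),.3),('mug',(168,213),.095),('handle',(186,222),.05),('pepper',(173,174),.09),('kettle',(170,118),.2),('toaster corner',(340,160),.19),('toaster front',(385,183),.19),('microwave lower right',(318,148),.2)):
    print(n,onz(T,uv,z).round(3))
for n,uv in (('treetop',(60,93)),('towel top',(129,95)),('caddy',(0,0))): print(n,[onz(S,uv,z).round(3).tolist() for z in (.2,.3,.4)])
E
```

```text
treebase [0.484 0.59  0.   ]
rightmug of tree [0.498 0.491 0.2  ]
frontmug [0.432 0.583 0.2  ]
towel base [0.64 0.45 0.  ]
towel top [0.645 0.455 0.3  ]
mug [0.49  0.305 0.095]
handle [0.463 0.254 0.05 ]
pepper [0.623 0.293 0.09 ]
kettle [0.78  0.281 0.2  ]
toaster corner [ 0.642 -0.252  0.19 ]
toaster front [ 0.567 -0.388  0.19 ]
microwave lower right [ 0.679 -0.182  0.2  ]
treetop [[0.913, 1.058, 0.2], [0.618, 0.725, 0.3], [0.323, 0.393, 0.4]]
towel top [[1.018, 0.77, 0.2], [0.702, 0.494, 0.3], [0.387, 0.218, 0.4]]
caddy [[4.73, 6.323, 0.2], [3.68, 4.948, 0.3], [2.63, 3.573, 0.4]]
```

```bash
python3 -m jog '[[[0.007,-0.048,0,0,0,0.04,1],[0.007,-0.048,0,0,0,0.04,1],[0.007,-0.048,0,0,0,0.04,1],[0.007,-0.048,0,0,0,0.04,1],[0.007,-0.048,0,0,0,0.04,1],[0.032,-0.044,0,0,0,0,1],[0.032,-0.044,0,0,0,0,1],[0.032,-0.044,0,0,0,0,1],[0.032,-0.044,0,0,0,0,1],[0.032,-0.044,0,0,0,0,1],[0.032,-0.044,0,0,0,0,1],[0.032,-0.044,0,0,0,0,1],[0.032,-0.044,0,0,0,0,1],[0.03,-0.044,0,0,0,0,1]]]' 20
```

```text
t: 1.9
eef_pos: [0.5487, -0.002, 0.2514]
ee_rot: [3.142, 0.0, -1.714]
force: [-0.4, 1.1, 0.5]
width: 0.0874
```

```bash
python3 - <<'E'
from h import *
s=monitor.get_state();f=grab_frame('wrist');save('w1',f['pixels'])
print({k:np.round(s[k],3).tolist() for k in('t','eef_pos','ee_rot','q','force')})
f=grab_frame('top');save('t1',f['pixels'])
E
```

```text
{'t': 1.9, 'eef_pos': [0.549, -0.002, 0.251], 'ee_rot': [3.142, 0.0, -1.714], 'q': [0.353, 0.152, -0.268, -0.0, -1.151, 1.075], 'force': [-0.439, 1.094, 0.472]}
```

View pics/w1.png

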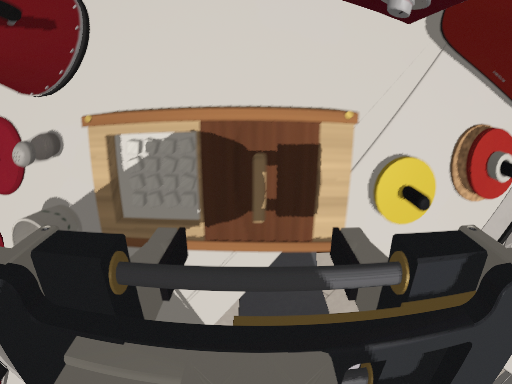

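```bash
cat >> h.py <<'E'
def wonz(f,s,uv,z):
    K=np.array(f['K']);H=np.array(f['hand_eye']);dx=(np.array(uv)-[K[0,2],K[1,2]])/K[0,0];th=np.linalg.norm(dx)
    d=np.r_[np.sin(th)*dx/max(th,1e-9),np.cos(th)]
    Rt=R.from_euler('xyz',s['ee_rot']).as_matrix();o=Rt@H[:3,3]+np.array(s['eef_pos']);d=Rt@H[:3,:3]@d
    return o+d*(z-o[2])/d[2]
def wproj(f,s,p):
    K=np.array(f['K']);H=np.array(f['hand_eye']);Rt=R.from_euler('xyz',s['ee_rot']).as_matrix()
    c=H[:3,:3].T@(Rt.T@(np.array(p)-np.array(s['eef_pos']))-H[:3,3]);a=np.linalg.norm(c[:2]);th=np.arctan2(a,c[2])
    return c[:2]/a*th*K[0,0]+[K[0,2],K[1,2]]
E
python3 - <<'E'
from h import *
s=monitor.get_state();f=grab_frame('wrist')
P={n:wonz(f,s,uv,z)[:2].round(4) for n,uv,z in (('railTL',(83,118),.098),('railTR',(357,111),.098),('railBR',(347,251),.098),('fin top',(261,152),.121),('fin bot',(259,222),.121),('finL',(252,187),.121),('finR',(267,187),.121),('coverR',(320,180),.093),('coverL',(201,180),.093),('mouth',(320,180),.085),
('yellow',(405,188),.034),('pepper',(23,152),.09))}
for k,v in P.items():print(k,v)
d=P['railTL']-P['railTR'];print(np.linalg.norm(d),np.degrees(np.arctan2(d[1],d[0])));e=P['railTR']-P['railBR'];print(np.linalg.norm(e),np.degrees(np.arctan2(e[1],e[0])))
print('centre',(P['railTL']+P['railBR'])/2)
p=f['pixels'];save('w1c',cv2.resize(p[90:270,70:370],None,fx=2.6,fy=2.6,interpolation=cv2.INTER_CUBIC))
E
```

```text
railTL [0.6493 0.1719]
railTR [ 0.608  -0.1118]
railBR [ 0.455  -0.0922]
fin top [ 0.5833 -0.0119]
fin bot [ 5.161e-01 -3.000e-04]
finL [0.552 0.001]
finR [ 0.55   -0.0127]
coverR [ 0.5411 -0.0677]
coverL [0.5589 0.0537]
mouth [ 0.5386 -0.0691]
yellow [ 0.4957 -0.1961]
pepper [0.6327 0.2856]
0.2866903904912057 81.71727507403132
0.15425031604505707 -7.300091360582761
centre [0.55215 0.03985]
```

View pics/w1c.png

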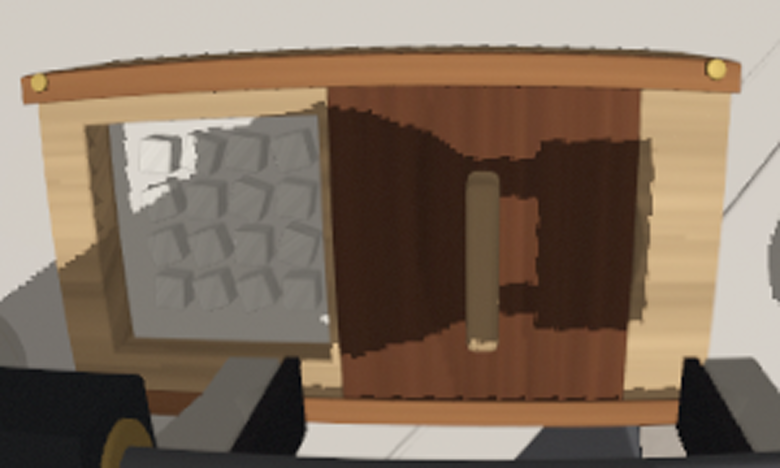

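```bash
python3 -m jog '[[[0,-0.002,-0.04,0,0,0,1],[0,-0.001,-0.04,0,0,0,1],[0,0,-0.03,0,0,0,1],[0,0,-0.016,0,0,0,1],[0,0,0,0,0,0,0],[0,0,0,0,0,0,0],[0,0,0,0,0,0,0],[0,0,0,0,0,0,0],[0,0,0,0,0,0,0]]]' 20
```

```text
t: 3.18
eef_pos: [0.548, -0.0033, 0.126]
ee_rot: [-3.141, 0.0, -1.714]
force: [-0.3, -0.4, -0.4]
width: 0.0435
```

```bash
python3 -m jog '[[[0,0,0,0,0,0,0],[0,0,0,0,0,0,0],[0,0,0,0,0,0,0],[0,0,0,0,0,0,0],[0,0,0,0,0,0,0],[0,0,0,0,0,0,0]]]' 20
```

```text
t: 3.92
eef_pos: [0.5479, -0.0032, 0.1255]
ee_rot: [3.141, 0.0, -1.714]
force: [-0.5, 1.6, 0.8]
width: 0.0119
```

```bash
python3 -m jog '[[[0.002,0.014,0,0,0,0,0],[0.002,0.014,0,0,0,0,0],[0.002,0.014,0,0,0,0,0],[0.002,0.014,0,0,0,0,0],[0.002,0.014,0,0,0,0,0],[0.002,0.014,0,0,0,0,0],[0.002,0.014,0,0,0,0,0],[0.002,0.014,0,0,0,0,0],[0,0,0,0,0,0,0]]]' 20
```

```text
t: 5.05
eef_pos: [0.5654, 0.111, 0.1256]
ee_rot: [-3.139, 0.002, -1.712]
force: [7.7, 0.6, -6.4]
width: 0.0119
```

```bash
python3 -m jog '[[[-0.001,0.002,0,0,0,0,0],[0,0.002,0,0,0,0,0],[0,0.002,0,0,0,0,0],[0,0,0,0,0,0,0]]]' 20
```

```text
t: 5.55
eef_pos: [0.566, 0.1159, 0.1256]
ee_rot: [-3.137, 0.001, -1.713]
force: [16.4, -4.9, -12.9]
width: 0.0118
```

```bash
python3 - <<'E'
from h import *
s=monitor.get_state();print({k:np.round(s[k],3).tolist() for k in('eef_pos','ee_rot','force','moment','q')})
a=grab_frame('top');b=grab_frame('scene');w=grab_frame('wrist')
t=cv2.resize(a['pixels'][130:260,140:340],None,fx=2,fy=2);u=cv2.resize(b['pixels'][130:260,140:340],None,fx=2,fy=2)
x=np.zeros((600,800,3),np.uint8);x[:260,:400]=t;x[:260,400:]=u;x[260:,:453]=cv2.resize(w['pixels'],(453,340));save('m2',x)
E
```

```text
{'eef_pos': [0.566, 0.116, 0.126], 'ee_rot': [-3.137, 0.001, -1.713], 'force': [16.351, -4.888, -12.877], 'moment': [-1.803, -5.9, -0.226], 'q': [0.542, 0.31, -0.375, 0.003, -0.881, 0.886]}
```

View pics/m2.png

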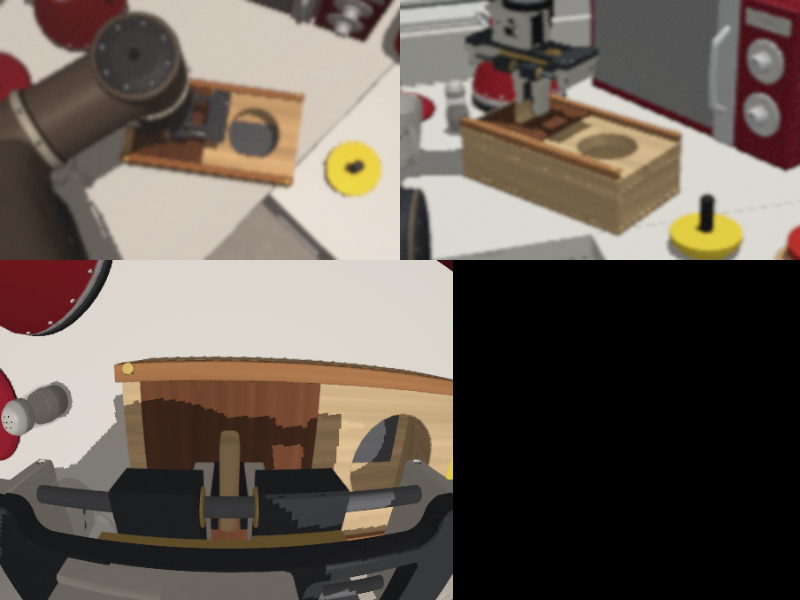

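```bash
python3 -m jog '[[[0.003,0.001,0,0,0,0,0],[0,0.002,0,0,0,0,0],[0,0,0,0,0,0,0]]]' 20
```

```text
t: 6.08
eef_pos: [0.5662, 0.1161, 0.1255]
ee_rot: [3.142, -0.004, -1.713]
force: [8.0, -13.8, -3.0]
width: 0.012
```

```bash
python3 -m jog '[[[0,-0.002,0,0,0,0,0.5],[0,0,0,0,0,0,0.5],[0,0,0,0,0,0,0.5],[0,0,0.04,0,0,0,0.6],[0,-0.03,0.04,0,0,0,0.7],[-0.01,-0.05,0.04,0,0,0,0.8],[0,-0.05,0,0,0,0,1],[0,0,0,0,0,0,1]]]' 20
python3 - <<'E'
from h import *
s=monitor.get_state();f=grab_frame('wrist');save('w3',f['pixels']);np.save('w3.npy',{**f,**{k:s[k] for k in('eef_pos','ee_rot')}},allow_pickle=True)
print({k:np.round(s[k],4).tolist() for k in('t','eef_pos','ee_rot','force')})
E
```

```text
t: 7.08
eef_pos: [0.5559, -0.0146, 0.2449]
ee_rot: [-3.141, 0.001, -1.716]
force: [-0.3, 0.2, 0.5]
width: 0.0841
{'t': 7.075, 'eef_pos': [0.5559, -0.0146, 0.2449], 'ee_rot': [-3.1406, 0.0007, -1.7165], 'force': [-0.3168, 0.2221, 0.477]}
```

View pics/w3.png

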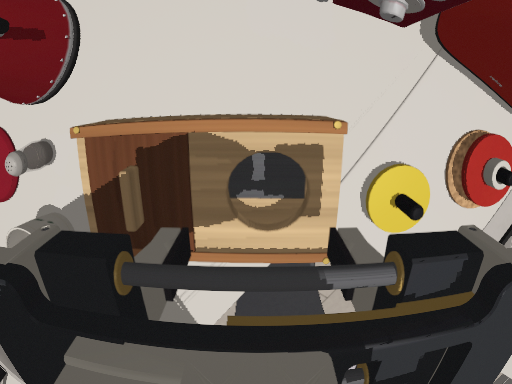

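```bash
python3 - <<'E'
from h import *
f=np.load('w3.npy',allow_pickle=True).item()
save('w3c',cv2.resize(f['pixels'][140:245,210:330],None,fx=5.5,fy=5.5,interpolation=cv2.INTER_CUBIC))
t=grab_frame('top');np.save('t3.npy',t,allow_pickle=True);save('t3c',cv2.resize(t['pixels'][160:230,190:310],None,fx=6,fy=6,interpolation=cv2.INTER_CUBIC))
E
```

```text
(no output)
```

View pics/w3c.png

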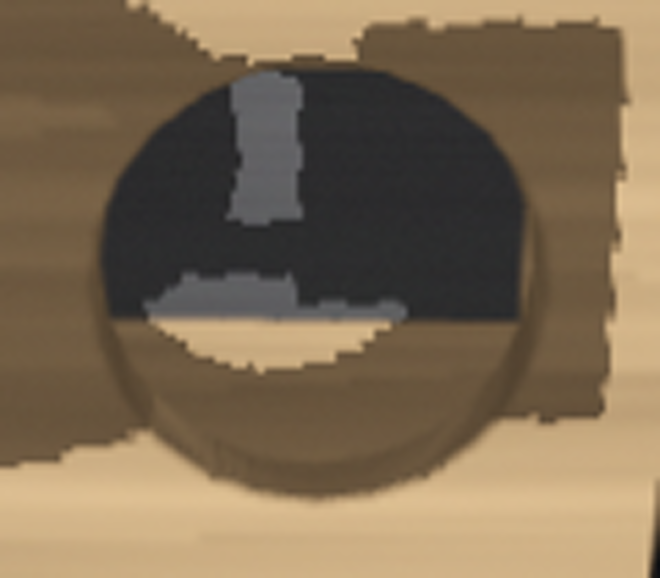

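View pics/t3c.png

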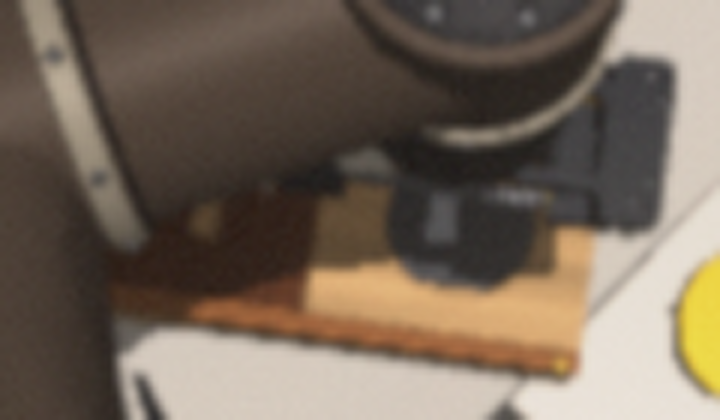

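```bash
python3 - <<'E'
from h import *
f=np.load('w3.npy',allow_pickle=True).item()
pts=[(98,255),(110,190),(150,135),(250,68),(320,62),(390,72),(460,115),(524,195),(547,265),(535,340),(490,425),(400,482),(320,500),(215,475),(150,425),(108,335)]
P=np.array([wonz(f,f,(210+u/5.5-.4,140+v/5.5-.4),.085)[:2] for u,v in pts])
q=np.linalg.lstsq(np.c_[2*P,np.ones(len(P))],(P**2).sum(1),rcond=None)[0];r=np.sqrt(q[2]+q[0]**2+q[1]**2)
print('jar',q[:2].round(4),'r',r.round(4),(np.linalg.norm(P-q[:2],axis=1)-r).round(4))
E
```

```text
jar [ 0.5419 -0.0228] r 0.0431 [-0.0007  0.0007  0.0003  0.0011  0.0002  0.0003 -0.0009 -0.0008  0.0002
 -0.0003  0.0005  0.      0.0007  0.0003 -0.0001 -0.0016]
```

```bash
python3 - <<'E'
from h import *
T=np.load('top0.npy',allow_pickle=True).item();S=np.load('scene0.npy',allow_pickle=True).item()
for z in (0,.19):
  print('top',z,[onz(T,p,z)[:2].round(3).tolist() for p in ((333,160),(388,185),(408,170),(356,118),(428,160))])
print('scene bottom edge',[onz(S,p,0)[:2].round(3).tolist() for p in ((351,211),(406,251),(450,225))])
# toaster top corner near: scene (355,170)->?
o,d=ray(S,(407,201));
for z in(.12,.15,.18,.21):print(z,onz(S,(351,178),z).round(3),onz(S,(408,205),z).round(3),proj(T,onz(S,(408,205),z)).round(1))
a=cv2.resize(T['pixels'][95:235,300:440],None,fx=4,fy=4,interpolation=cv2.INTER_CUBIC);save('toast',a)
E
```

```text
top 0 [[0.689, -0.273], [0.593, -0.469], [0.648, -0.547], [0.85, -0.366], [0.685, -0.624]]
top 0.19 [[0.642, -0.23], [0.561, -0.397], [0.608, -0.463], [0.779, -0.309], [0.639, -0.528]]
scene bottom edge [[0.798, -0.265], [0.638, -0.465], [0.844, -0.547]]
0.12 [ 0.773 -0.262  0.12 ] [ 0.667 -0.448  0.12 ] [393.3 157.1]
0.15 [ 0.704 -0.281  0.15 ] [ 0.604 -0.457  0.15 ] [401.1 174. ]
0.18 [ 0.635 -0.299  0.18 ] [ 0.54  -0.466  0.18 ] [409.3 192. ]
0.21 [ 0.566 -0.318  0.21 ] [ 0.476 -0.475  0.21 ] [418.2 211.4]
```

View pics/toast.png

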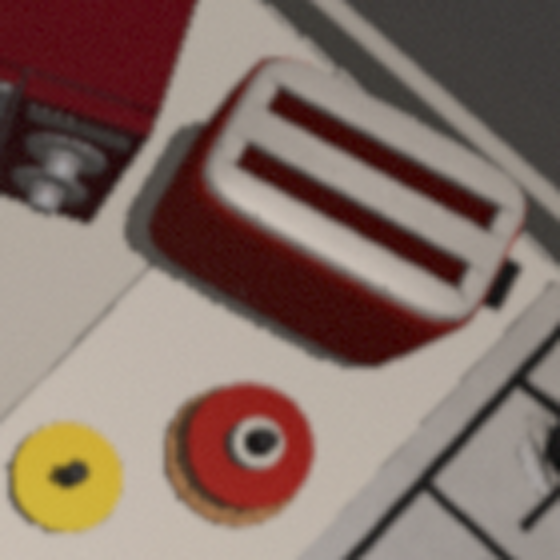

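```bash
python3 -m jog '[[[-0.007,-0.057,0,0,0,0,1],[-0.007,-0.057,0,0,0,0,1],[-0.007,-0.057,0,0,0,0,1],[-0.007,-0.057,0,0,0,0,1],[-0.007,-0.057,0,0,0,0,1],[-0.007,-0.055,0,0,0,0,1],[0,0,0,0,0,0,1],[0,0,0,0,0,0,1]]]' 20
python3 - <<'E'
from h import *
s=monitor.get_state();f=grab_frame('wrist');save('w4',f['pixels']);np.save('w4.npy',{**f,**{k:s[k] for k in('eef_pos','ee_rot')}},allow_pickle=True)
p=f['pixels'].astype(int);r,g,b=p[...,0],p[...,1],p[...,2]
def big(M):
    n,l,st,ce=cv2.connectedComponentsWithStats(M.astype(np.uint8));i=1+np.argmax(st[1:,4]);return l==i,st[i],ce[i]
M=(r>110)&(g<70)&(b<70);M[:90]=0;m,st,ce=big(M);print(st,ce)
cn=max(cv2.findContours(m.astype(np.uint8),0,2)[0],key=cv2.contourArea)
P=np.array([wonz(f,s,q[0],.039)[:2] for q in cv2.convexHull(cn)])
q=np.linalg.lstsq(np.c_[2*P,np.ones(len(P))],(P**2).sum(1),rcond=None)[0];print('red',q[:2].round(4),np.sqrt(q[2]+q[0]**2+q[1]**2).round(4))
print({k:np.round(s[k],4).tolist() for k in('t','eef_pos','ee_rot','q')})
E
```

```text
t: 8.18
eef_pos: [0.5146, -0.3517, 0.2434]
ee_rot: [3.141, 0.0, -1.713]
force: [0.3, 0.4, 0.0]
width: 0.0878
[234 195  65  21 828] [263.00724638 205.36956522]
red [ 0.477  -0.3553] 0.0283
{'t': 8.175, 'eef_pos': [0.5146, -0.3517, 0.2434], 'ee_rot': [3.1405, 0.0005, -1.7133], 'q': [-0.2869, 0.2804, -0.1193, -0.0004, -1.1722, 1.7153]}
```

View pics/w4.png

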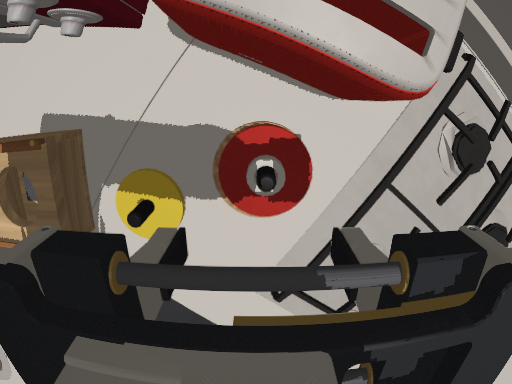

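```bash
python3 - <<'E'
from h import *
f=np.load('w4.npy',allow_pickle=True).item();s=f
p=f['pixels'].astype(int);r,g,b=p[...,0],p[...,1],p[...,2]
M=(r>50)&(r-g>40)&(r-b>40)&(np.abs(g-b)<25);Z=np.zeros_like(M);Z[115:225,210:320]=1;M&=Z
n,l,st,ce=cv2.connectedComponentsWithStats(M.astype(np.uint8));i=1+np.argmax(st[1:,4]);m=(l==i).astype(np.uint8);print(st[i])
cn=max(cv2.findContours(m,0,2)[0],key=cv2.contourArea)
def fit(P):
    q=np.linalg.lstsq(np.c_[2*P,np.ones(len(P))],(P**2).sum(1),rcond=None)[0];return q[:2].round(4),np.sqrt(q[2]+q[0]**2+q[1]**2).round(4)
print('red',fit(np.array([wonz(f,s,q[0],.039)[:2] for q in cv2.convexHull(cn)])))
# inner contour hole = collar outline partly; collar white
W=(np.abs(r-g)<25)&(r>70);Z=np.zeros_like(W);Z[145:205,240:292]=1;W&=Z
n,l,st,ce=cv2.connectedComponentsWithStats(W.astype(np.uint8));i=1+np.argmax(st[1:,4]);m=(l==i).astype(np.uint8);print(st[i])
cn=max(cv2.findContours(m,0,2)[0],key=cv2.contourArea)
print('collar',fit(np.array([wonz(f,s,q[0],.061)[:2] for q in cv2.convexHull(cn)])))
save('w4c',cv2.resize(f['pixels'][115:225,205:325],None,fx=5,fy=5,interpolation=cv2.INTER_CUBIC))
print('predict knob top',wproj(f,s,(.511,-.357,.085)))
E
```

```text
[ 219  124   93   93 5455]
red (array([ 0.5115, -0.3594]), np.float64(0.0556))
[246 155  40  41 827]
collar (array([ 0.5126, -0.3597]), np.float64(0.0224))
predict knob top [263.63822142 183.20398116]
```

View pics/w4c.png

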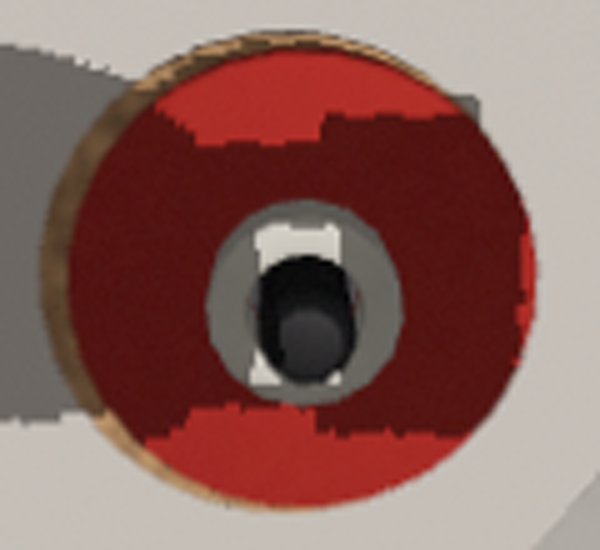

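```bash
python3 -m jog '[[[-0.003,-0.008,-0.035,0,0,0,0.6],[0,0,-0.04,0,0,0,0.6],[0,0,-0.04,0,0,0,0.6],[0,0,-0.025,0,0,0,0.6],[0,0,-0.014,0,0,0,0.6],[0,0,0,0,0,0,0.6],[0,0,0,0,0,0,0.4]]]' 40
python3 - <<'E'
from h import *
s=monitor.get_state();f=grab_frame('wrist');save('w5',f['pixels'])
print({k:np.round(s[k],4).tolist() for k in('t','eef_pos','ee_rot','force')})
E
```

```text
t: 9.1
eef_pos: [0.5123, -0.3605, 0.0914]
ee_rot: [-3.14, -0.001, -1.713]
force: [0.9, -0.2, 0.5]
width: 0.0475
{'t': 9.1, 'eef_pos': [0.5123, -0.3605, 0.0914], 'ee_rot': [-3.1398, -0.0006, -1.7127], 'force': [0.9316, -0.1929, 0.5479]}
```

View pics/w5.png

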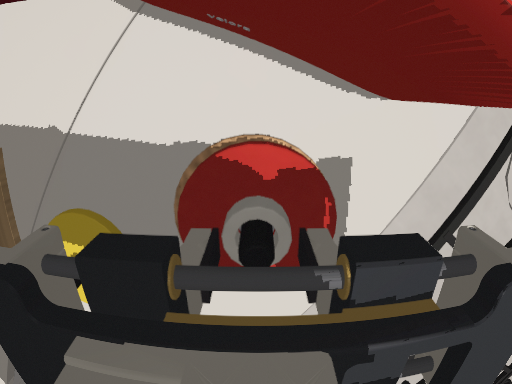

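```bash
python3 -m jog '[[[0,0,-0.002,0,0,0,0],[0,0,0,0,0,0,0],[0,0,0,0,0,0,0],[0,0,0,0,0,0,0],[0,0,0,0,0,0,0],[0,0,0,0,0,0,0],[0,0,0,0,0,0,0]]]' 40
```

```text
t: 10.02
eef_pos: [0.5114, -0.3605, 0.0883]
ee_rot: [-3.141, -0.0, -1.714]
force: [-1.0, 2.0, 2.9]
width: 0.0201
```

```bash
python3 -m jog '[[[0,0,0.01,0,0,0,0],[0,0,0.02,0,0,0,0],[0,0,0.03,0,0,0,0],[0,0,0.04,0,0,0,0],[0,0,0.04,0,0,0,0],[0,0,0,0,0,0,0]]]' 40
python3 - <<'E'
from h import *
s=monitor.get_state();f=grab_frame('wrist');save('w6',f['pixels'])
b=grab_frame('scene');save('s6',cv2.resize(b['pixels'][150:290,220:420],None,fx=3,fy=3))
print({k:np.round(s[k],4).tolist() for k in('t','eef_pos','force')})
E
```

```text
t: 10.78
eef_pos: [0.5126, -0.3615, 0.2322]
ee_rot: [-3.135, -0.002, -1.713]
force: [0.3, 0.9, -3.5]
width: 0.0196
{'t': 10.775, 'eef_pos': [0.5126, -0.3615, 0.2322], 'force': [0.2748, 0.8812, -3.5453]}
```

View pics/w6.png

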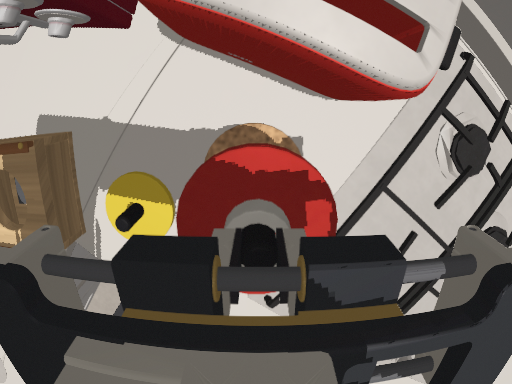

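View pics/s6.png

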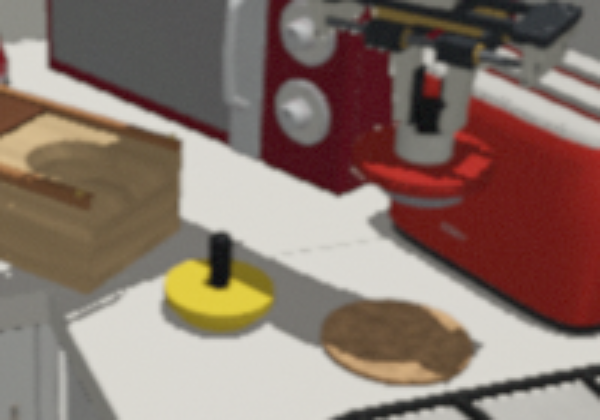

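```bash
python3 -m jog '[[[0.002,0.018,0,0,0,0,0],[0.003,0.036,0,0,0,0,0],[0.004,0.042,0,0,0,0,0],[0.004,0.042,0,0,0,0,0],[0.004,0.042,0,0,0,0,0],[0.004,0.042,0,0,0,0,0],[0.003,0.042,0,0,0,0,0],[0.003,0.036,0,0,0,0,0],[0.002,0.026,0,0,0,0,0],[0,0.012,0,0,0,0,0],[0,0,0,0,0,0,0],[0,0,0,0,0,0,0]]]' 40
python3 - <<'E'
from h import *
s=monitor.get_state();f=grab_frame('wrist');save('w7',f['pixels']);np.save('w7.npy',{**f,**{k:s[k] for k in('eef_pos','ee_rot')}},allow_pickle=True)
b=grab_frame('scene');save('s7',cv2.resize(b['pixels'][110:260,140:320],None,fx=3.5,fy=3.5))
print({k:np.round(s[k],4).tolist() for k in('t','eef_pos','ee_rot','force')})
E
```

```text
t: 12.38
eef_pos: [0.5399, -0.0229, 0.2277]
ee_rot: [3.141, -0.0, -1.714]
force: [-0.1, 0.1, -3.4]
width: 0.0198
{'t': 12.375, 'eef_pos': [0.5399, -0.0229, 0.2277], 'ee_rot': [3.1408, -0.0004, -1.7138], 'force': [-0.122, 0.1241, -3.4388]}
```

View pics/w7.png

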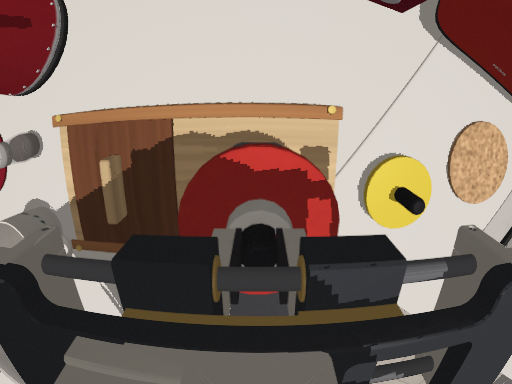

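View pics/s7.png

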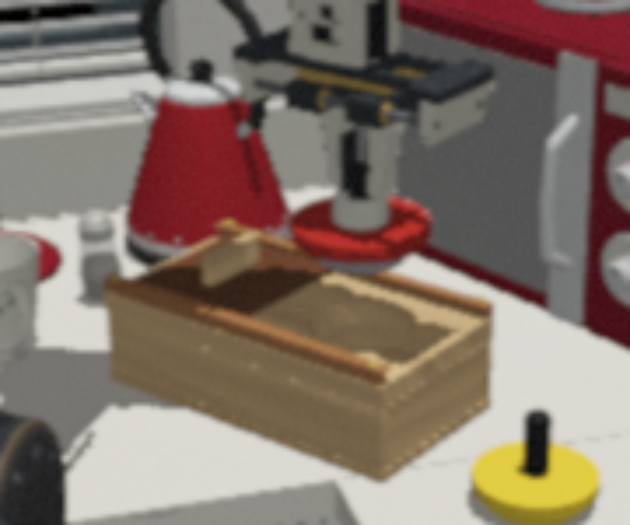

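```bash
python3 - <<'E'
from h import *
f=np.load('w7.npy',allow_pickle=True).item();s=f
p=f['pixels'].astype(int);r,g,b=p[...,0],p[...,1],p[...,2]
M=(r>50)&(r-g>40)&(r-b>40)&(np.abs(g-b)<25);Z=np.zeros_like(M);Z[135:233,165:350]=1;M&=Z
n,l,st,ce=cv2.connectedComponentsWithStats(M.astype(np.uint8));i=1+np.argmax(st[1:,4]);m=(l==i).astype(np.uint8);print(st[i])
cn=max(cv2.findContours(m,0,1)[0],key=cv2.contourArea)[:,0]
for z in (.178,.175):
    h=cv2.convexHull(cn)[:,0];h=h[(h[:,1]<226)]
    P=np.array([wonz(f,s,q,z)[:2] for q in h]);q=np.linalg.lstsq(np.c_[2*P,np.ones(len(P))],(P**2).sum(1),rcond=None)[0]
    print(z,q[:2].round(4),np.sqrt(q[2]+q[0]**2+q[1]**2).round(4),'rel TCP',(q[:2]-s['eef_pos'][:2]).round(4))
# hole right rim visible?
save('w7c',cv2.resize(f['pixels'][95:250,165:350],None,fx=4,fy=3.8,interpolation=cv2.INTER_CUBIC))
E
```

```text
[ 178  143  161   90 9774]
0.178 [ 0.5389 -0.0233] 0.0549 rel TCP [-0.0009 -0.0004]
0.175 [ 0.5376 -0.0231] 0.0558 rel TCP [-0.0022 -0.0002]
```

```bash
python3 -m jog '[[[0.003,0,-0.01,0,0,0,0],[0,0,-0.016,0,0,0,0],[0,0,-0.016,0,0,0,0],[0,0,-0.01,0,0,0,0],[0,0,-0.006,0,0,0,0],[0,0,-0.004,0,0,0,0],[0,0,-0.004,0,0,0,0],[0,0,0,0,0,0,0]]]' 40
```

```text
t: 13.48
eef_pos: [0.5432, -0.0225, 0.1621]
ee_rot: [3.142, -0.0, -1.714]
force: [-0.2, -0.1, -3.5]
width: 0.02
```

```bash
python3 -m jog '[[[0,0,-0.003,0,0,0,0],[0,0,-0.003,0,0,0,0],[0,0,-0.002,0,0,0,0],[0,0,0,0,0,0,0]]]' 40
```

```text
t: 13.98
eef_pos: [0.5431, -0.0226, 0.1539]
ee_rot: [3.141, -0.0, -1.714]
force: [-0.3, 0.4, -3.0]
width: 0.02
```

```bash
python3 -m jog '[[[0,0,-0.002,0,0,0,0],[0,0,-0.001,0,0,0,0],[0,0,0,0,0,0,0],[0,0,0,0,0,0,0]]]' 40
```

```text
t: 14.48
eef_pos: [0.5434, -0.0224, 0.1514]
ee_rot: [-3.141, 0.0, -1.713]
force: [-0.7, 1.0, -0.3]
width: 0.0197
```

```bash
python3 -m jog '[[[0,0,-0.001,0,0,0,0],[0,0,0,0,0,0,0],[0,0,0,0,0,0,0]]]' 40
python3 - <<'E'
from h import *
b=grab_frame('scene');save('s8',cv2.resize(b['pixels'][130:250,160:300],None,fx=4.5,fy=4.5,interpolation=cv2.INTER_CUBIC))
E
```

```text
t: 14.85
eef_pos: [0.5436, -0.0222, 0.151]
ee_rot: [-3.14, 0.0, -1.713]
force: [-2.3, 3.1, 5.6]
width: 0.0197
```

View pics/s8.png

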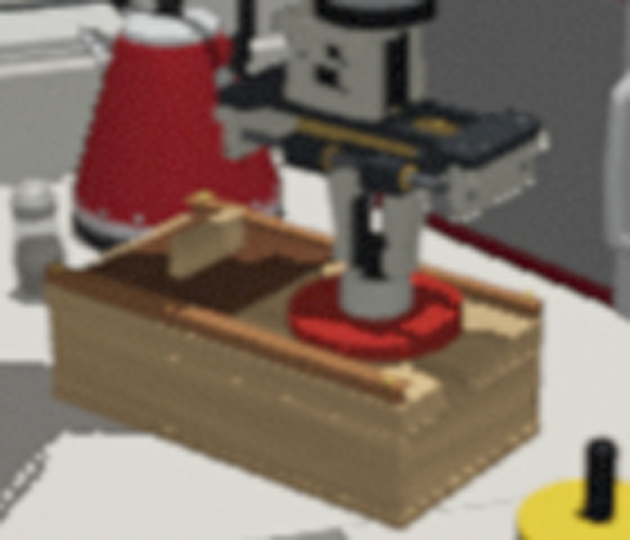

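```bash
python3 -m jog '[[[0,0,0.001,0,0,0,0.8],[0,0,0,0,0,0,0.8],[0,0,0,0,0,0,0.8],[0,0,0,0,0,0,0.8],[0,0,0,0,0,0,0.8],[0,0,0,0,0,0,0.8],[0,0,0,0,0,0,0.8]]]' 40
python3 - <<'E'
from h import *
s=monitor.get_state();f=grab_frame('wrist');save('w9',f['pixels'])
print(s['width'],np.round(s['eef_pos'],4),np.round(s['force'],1))
E
```

```text
t: 15.78
eef_pos: [0.5432, -0.0225, 0.1511]
ee_rot: [3.142, -0.0, -1.714]
force: [0.0, 0.1, -0.5]
width: 0.07
0.06996974576051443 [ 0.5432 -0.0225  0.1511] [ 0.   0.1 -0.5]
```

View pics/w9.png

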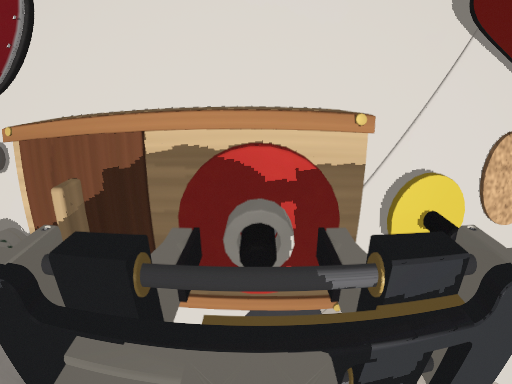

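```bash
python3 -m jog '[[[0,0,-0.01,0,0,0,0.8],[0,0,-0.01,0,0,0,0.8],[0,0,0,0,0,0,0.8],[0,0,0,0,0,0,0],[0,0,0,0,0,0,0],[0,0,0,0,0,0,0],[0,0,0,0,0,0,0],[0,0,0,0,0,0,0],[0,0,0,0,0,0,0]]]' 30
```

```text
t: 16.95
eef_pos: [0.5434, -0.0225, 0.1314]
ee_rot: [-3.141, 0.0, -1.714]
force: [0.2, -0.2, 2.2]
width: 0.0433
```

```bash
python3 -m jog '[[[0,0,0.004,0,0,0,0],[0,0,0.006,0,0,0,0],[0,0,0.008,0,0,0,0],[0,0,0.008,0,0,0,0],[0,0,0.008,0,0,0,0],[0,0,0,0,0,0,0]]]' 30
python3 - <<'E'
from h import *
b=grab_frame('scene');save('s10',cv2.resize(b['pixels'][130:250,160:300],None,fx=4.5,fy=4.5,interpolation=cv2.INTER_CUBIC))
E
```

```text
t: 17.7
eef_pos: [0.5437, -0.0224, 0.166]
ee_rot: [-3.14, 0.001, -1.714]
force: [0.2, -0.8, -1.6]
width: 0.0433
```

View pics/s10.png

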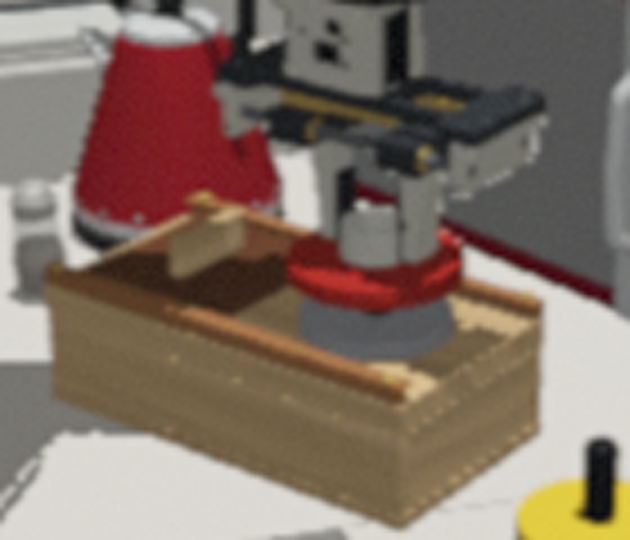

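```bash
python3 -m jog '[[[0,0,0.008,0,0,0,0],[0,0,0.01,0,0,0,0],[0,0,0.012,0,0,0,0],[0,0,0.014,0,0,0,0],[0,0,0.014,0,0,0,0],[0,0,0.014,0,0,0,0],[0,0,0.01,0,0,0,0],[0,0,0.006,0,0,0,0],[0,0,0,0,0,0,0],[0,0,0,0,0,0,0],[0,0,0,0,0,0,0],[0,0,0,0,0,0,0]]]' 30
python3 - <<'E'
from h import *
b=grab_frame('scene');a=grab_frame('top');w=grab_frame('wrist')
x=np.zeros((600,800,3),np.uint8);x[:,:]=0
u=cv2.resize(b['pixels'][100:250,150:300],(450,450),interpolation=cv2.INTER_CUBIC);x[:450,:450]=u
x[:262,450:]=cv2.resize(w['pixels'],(350,262));x[262:524,450:]=cv2.resize(a['pixels'],(350,262));save('s11',x)
s=monitor.get_state();print(np.abs(s['qd']).max(),np.round(s['force'],1))
E
```

```text
t: 19.25
eef_pos: [0.5431, -0.0226, 0.2528]
ee_rot: [3.141, -0.0, -1.714]
force: [-1.1, 0.5, -2.1]
width: 0.0435
0.0018018156494832385 [ 0.3 -0.3 -0.9]
```

View pics/s11.png

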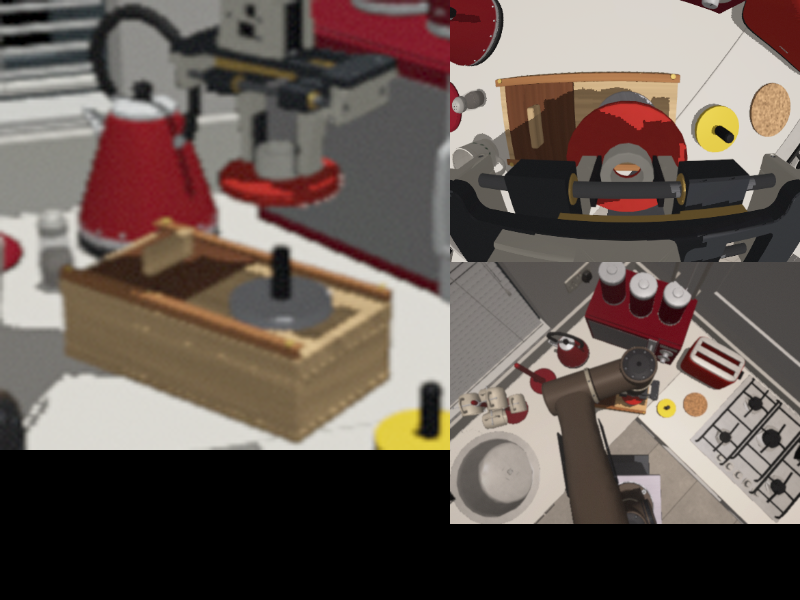

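The picture shows the inner lid seated flat in the mouth. The red lid is held level about 12 cm above where it lay, and the cover is home over the sugar. The arm is still, so I'm handing in.

```bash
python3 -c "
from station import job_done
job_done()"
```

```text
the job is handed in; nothing more can be done
```

The job is handed in at about t = 19 s of the 64 s allowed; the system reports no verdict.

- **Cover:** I slid it by its fin until it stopped against about 14 N of resistance. I took that as the end stop, and the later pictures show it home over the sugar.
- **Nested lids:** I carried them together by the black knob. They were lowered until the TCP was at 0.151 m, matching the expected seated height of 0.1513 m. I pressed lightly (about 6 N) before releasing the knob.
- **Red outer lid:** I gripped it by the white collar and raised it about 121 mm. The last picture shows it level above the jar, with the steel inner lid alone and flat in the mouth and the arm still. The grip opening read 43.5 mm on the 44 mm collar.

**Checks that disagreed:**
- While sliding the cover, the side force rose to about 16 N because my slide direction was slightly off. I corrected it before the end stop.
- The two estimates of the jar centre in x differed by about 3 mm: 0.542 m from the wrist picture and 0.545 m from the fin position. I used 0.543 m, and the lid seated.
- I did not measure the mug and pepper shaker again at the end. The tool passed well clear of both, and the shaker looked undisturbed in the last views.

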